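# Hold the preload collar on the spindle's flat

### The job

Turn the bare spindle in the bearing jig with the fingers until its flat squarely faces the tip of the hex key on the jig's stand. Then slide the collar that has the set screw onto the spindle, screw over the flat and so towards the key, and push it down until the spring washer under it is fully pressed home. Finish while the fingers still hold the collar down there, square to the key, so that the screw can be tightened; leave the other things on the bench where they are.

Things in the scene. Friction and masses are not known exactly. Their poses are not given: they have to be found in the camera images.
- jig: Bearing jig fixed to the bench: dark base plate (x -50 to 145 mm, y +-50, 12 thick), upright aluminium bearing shell (38 mm diameter, top at z = 48 mm; foot 48 mm wide to z = 22), grey key stand on the +x side (22 x 30 mm, centre x = 125, top z = 78). Origin: on the bench, on the axis of the upright spindle. +x points from the spindle to the hex key; z up.
- key_tip (a point): Tip of the black hex key in the jig's stand, 85 mm from the spindle's axis and 68 mm above the bench. The key (6 mm thick) is fixed, level along the jig's x axis, its short arm turning off to the jig's +y at x = 165.
- flat (a point): Middle of the flat of the spindle, 6 mm from its axis, 95 mm up; x = outward normal of the flat, level; turns with the spindle. It starts 0.7 to 2.0 rad anticlockwise (from above) of the key. One flat, 20.8 mm wide, runs the spindle's whole bare length. Pads closed across the flat (along its normal) settle 18 mm apart, elsewhere up to 24 mm.
- spindle_end (a point): Centre of the spindle's top end, on the axis, 110 mm up. Upright steel shaft, 24 mm diameter, bare from the washer's top (64 mm up) to here, the last 4 mm tapered. It turns endlessly and stiffly (0.04 N m) and stays where left; it cannot tip or lift.
- washer (a joint): Spring washer round the spindle's foot, dark steel, 36 mm diameter, 5 mm thick, on a black sleeve: how far it is pressed down, in m. 0 = up (its top face 64 mm above the bench), 0.008 = fully home against its stop (top face at 56 mm). It takes 3 N to start and 11 N at the stop, and springs back.
- collar_centre (a point): Centre (12 mm above the underside) of the loose aluminium collar with the set screw, lying flat on the bench: 24 mm high, 52 mm diameter, two parallel wrench flats at y = +-22 mm to grip it by, bore 29 mm; 0.08 to 0.17 kg. x points from the centre along the set screw outwards, z up.
- screw (a point): Point in the collar's dark set screw, 30 mm from the collar's centre along its x axis, half-way up. Outside, the screw (9 mm diameter) sticks out to 33 mm from the centre; inside, its 5 mm wide end reaches in to 8 mm from the centre, so the collar passes down the spindle only with the screw over the flat.
- spacer_centre (a point): Centre of a plain round aluminium spacer ring with no screw and no wrench flats (52 mm diameter, 29 mm bore, 24 mm high), lying flat on the bench; not used. It and the collar swap places at random.
- grip_black_centre (a point): Centre of a black rubber handlebar grip, 130 mm long (its x axis), 32 mm diameter, lying on the bench; not used.
- grip_white_centre (a point): Centre of a white handlebar grip, 130 mm long (its x axis), 32 mm diameter, lying on the bench; not used.
- spray: Spray can, 52 mm diameter, 150 mm high, standing; origin under its centre; not used.
- screwdriver: Screwdriver lying on the bench along its x axis; not used.
- clamp: Black plastic tube clamp: ring of 40 mm diameter, 22 mm high (origin under its centre) with a tab to 68 mm along its x axis; not used.
- drill_centre (a point): Middle of a cordless drill lying on its side (about 200 x 200 mm, 56 mm high); not used.
Mind the look-alikes: they are no part of the job. Leave any blue look-alike of the part that bears collar_centre alone. Of the things that look like the jig, the larger one is meant.

How it is judged:
On the way, in this order (a step that is already met when the one before it is completed fails the run):
1. the bare spindle's flat faces the hex key, the collar still off (angle between the x axis of flat and the x axis of jig, either way round below 0.2 rad and x of flat in the frame of jig above 0 m and horizontal distance between collar_centre and jig above 0.06 m), for 0.2 s.
2. the collar is down the spindle with its screw over the flat (horizontal distance between collar_centre and jig below 0.006 m and angle between the x axis of collar_centre and the x axis of flat, either way round below 0.3 rad and x of screw in the frame of flat above 0.02 m and angle between collar_centre's own z axis and vertical below 0.15 rad and height (world z) of collar_centre below 0.086 m), for 0.1 s.
At the end, for the whole second after the job is handed in: Flat towards key within 0.2 rad; collar round the spindle (within 6 mm, tilt under 0.15 rad), screw over the flat (within 0.3 rad) and towards the key (within 0.25); washer down over 5.5 of its 8 mm; fingers hold the still collar with over 5 N; nothing else shifted over 30 mm (angle between the x axis of flat and the x axis of jig, either way round below 0.2 rad and x of flat in the frame of jig above 0 m and horizontal distance between collar_centre and jig below 0.006 m and angle between the x axis of collar_centre and the x axis of flat, either way round below 0.3 rad and x of screw in the frame of flat above 0.02 m and angle between collar_centre's own z axis and vertical below 0.15 rad and angle between the x axis of collar_centre and the x axis of jig, either way round below 0.25 rad and value of joint washer above 0.0055 m and contact force between the fingers and collar above 5 N and linear speed of collar below 0.02 m/s); the arm keeps its last pose, push and grip.
It fails at once if another thing on the bench is shifted by more than 30 mm (distance of any of spacer_centre, grip_black_centre, grip_white_centre, spray, screwdriver, clamp, drill_centre from where it was at the start of the episode above 0.03 m).
It also fails if it takes over 48 s, if anything falls off the work surface, if the arm or the gripper's body presses on something with over 40 N, if the wrist force passes 120 N, or if a joint passes its speed limit or range.

### The arm

A 6-joint arm with a two-finger parallel gripper is mounted at the origin on the work surface. World frame = base frame: x ahead of the robot, y to its left, z up, the work surface at z = 0. Lengths are in m, angles in rad, forces in N, time in s.
With the tool pointing down it reaches from about 0.325 to 0.9 m from the base axis. Payload 6.1 kg.
Tool frame: the origin (TCP) lies midway between the tips of the shut fingers; the grasp point (between the pads) lies 19 mm behind it; z points along the fingers, y is the line along which they close (so a half turn about z gives the same grasp; the last joint's range is limited). The gripper opens to 85 mm and grips with 20 to 120 N. Pads are 22 mm wide; open, the fingers measure 114 mm over their backs; the gripper's body (76 mm by 85 mm) begins 54 mm behind the grasp point. The pads swing forward as they close: fully open they stand 13 mm farther back than shut.
Start: joints at [1.111, 0.22, 1.526, -0, 1.395, -0.126], TCP at [0.205, 0.59, 0.231] pointing down, gripper open.
Joint ranges: [-2.98, 2.98], [-0.91, 2.08], [0.09, 2.57], [-1.24, 4.39], [0.2, 2.65], [-2.68, 2.68]. Speed limits (rad/s): [2.57, 2.57, 3.01, 3.14, 3.14, 3.14].

### API

Orientations are given as a rotation vector (axis times angle).
In Python, from plant import ctrl gives the robot as it stands. The module is installed in compiled form; this text tells all that it offers.
- The arm moves only by the shell command python3 -m creep 'ROWS'. ROWS is JSON, a list of rows, each a list of 5 numbers: the shift along the tool's x, y, z in cm, then the turn about the tool's z in degrees, then the closure, from 0 (fully open) to 1 (shut). In form: [[tx, ty, tz, yaw, claw], ...]. A call has 1 to 5 rows; each row is the pose to reach, as a shift and turn from the pose commanded when the call began, along the tool's axes at that moment; what a row does not reach only later rows make up. A row lasts 1/10 s, in which the tool goes at most 50 mm and 8.59 degrees, less where a joint would pass 70% of its speed; a pose out of reach is approached as far as the arm can. A call with a gripper value outside its range is refused whole. The fingers move at their own pace and stop on an object; the grip force is fixed at half the most. Time passes only in rows, so rows that repeat a pose let the fingers close. It gives the time, the measured TCP pose, the force, the opening and the grip force at its end, in the units of the state.
- ctrl.state(): the state, without advancing time (a new reading comes with each control period).
- ctrl.camera(name): name is "scene" or "top"; returns (picture, depth): 400x640x3 uint8, blue, green, red; 400x640 float32, m along the optical axis (not along the pixel's ray), 0 where there is no reading.
- ctrl.camera_info(name): a dict with "K" (3x3 intrinsics, pixels), "cam_to_world" (4x4, takes a point from camera to world coordinates). Camera axes: x right, y up, looking along -z (the intrinsics and any distortion apply to the point x, -y, -z); pixel columns grow to the right and rows downward; lengths in m; the calibration is good to about 2 mm. A picture is of the moment at which its call begins. camera_info takes no time and is no camera call.
- ctrl.close_job(): hands the job in; it is judged then, once.
Trained networks look in the newest picture that a camera, given by its name, has taken for a name from the list of things; names that differ only in an ending like _2 or _b are one class to them, and where a whole thing is asked for, a point or a joint stands for the part that bears it (a point fixed in the world has none). Each returns a list of dicts, best first, with "confidence" (0 to 1); they miss things now and then, are a little off and sometimes report something else, mostly with a low value. They report only what shows in the picture. A call takes as long as a camera call. They do not tell look-alikes from the thing itself.
- ctrl.search_frame(camera, label): "bbox" ([left, top, right, bottom] in pixels, round what is visible of it).
- ctrl.silhouettes(camera, label): "pixels" (400x640 bool, what is visible of it) and "bbox" ([left, top, right, bottom] in pixels, round what is visible of it).
The state is a dict: "time": time; "qpos": joint angles; "joint_velocities": joint speeds; "effort": joint torques, N m; "tcp_pos": TCP position; "tool_rot": TCP orientation; "wrist_force": force on the tool from outside, world axes, zero at the start; "moment": the same for the moment, N m; "finger_gap": finger opening in m; "finger_force": force on a finger pad.
Only numpy, scipy, OpenCV 4.12 (cv2) and the standard library are available. Lean on these libraries where they do the work, as an engineer would, in place of code of your own. Each camera call takes 0.05 s, during which the arm holds its last target. There are 200 camera calls.

## Working session

There is one attempt and no reset: what is moved stays moved. The work goes in short steps, Python scripts to look and compute and a shell command to move; the robot and the scene stay as the last step left them, time stands still between calls to the robot, and variables do not carry over. Pictures are saved under pics/ and viewed, at most 10 in all, crops included, and the job is handed in when it is done.

```bash
mkdir -p pics; cat > h.py <<'E'
import numpy as np, cv2
from plant import ctrl
from scipy.spatial.transform import Rotation as R
def cloud(name, depth):
    i=ctrl.camera_info(name);K=np.array(i["K"]);T=np.array(i["cam_to_world"])
    v,u=np.mgrid[0:400,0:640]
    p=np.stack([(u-K[0,2])/K[0,0]*depth,-(v-K[1,2])/K[1,1]*depth,-depth],-1)
    return p@T[:3,:3].T+T[:3,3]
def proj(name,P):
    i=ctrl.camera_info(name);K=np.array(i["K"]);T=np.array(i["cam_to_world"])
    c=(np.atleast_2d(P)-T[:3,3])@T[:3,:3]
    return np.stack([K[0,2]+K[0,0]*c[:,0]/-c[:,2],K[1,2]-K[1,1]*c[:,1]/-c[:,2]],-1)
E
python3 - <<'E'
from h import *
for n in("scene","top"):
    im,d=ctrl.camera(n);cv2.imwrite(f"pics/{n}0.png",im);np.save(f"{n}0.npy",d)
    i=ctrl.camera_info(n);print(n,i)
    P=cloud(n,d)
    for l in("jig","collar_centre","spacer_centre"):
        for r in ctrl.silhouettes(n,l):
            m=r["pixels"]&(d>0);q=P[m]
            print(l,round(r["confidence"],2),r["bbox"],np.median(q,0).round(3),q[:,2].max().round(3) if len(q) else 0, im[m].mean(0).round())
print(ctrl.state())
E
```

```text
scene {'K': array([[489.50696215,   0.        , 314.53592631],
       [  0.        , 489.50696215, 197.32442684],
       [  0.        ,   0.        ,   1.        ]]), 'cam_to_world': array([[-0.33761689, -0.68290683,  0.64780638,  1.30453651],
       [ 0.94126804, -0.2488981 ,  0.22817586,  0.27193973],
       [ 0.00541492,  0.68679546,  0.72683057,  0.97811003],
       [ 0.        ,  0.        ,  0.        ,  1.        ]])}
jig 0.87 [375.7, 157.4, 414.9, 199.0] [0.31  0.159 0.009] 0.074 [50. 55. 56.]
jig 0.76 [303.1, 200.4, 353.6, 277.8] [0.582 0.061 0.012] 0.114 [53. 57. 57.]
collar_centre 0.64 [236.0, 167.5, 255.3, 186.8] [ 0.442 -0.238  0.021] 0.029 [ 93.  98. 103.]
collar_centre 0.61 [267.1, 184.2, 286.6, 205.5] [ 0.474 -0.135  0.019] 0.027 [88. 45. 30.]
spacer_centre 0.8 [208.9, 209.9, 232.2, 230.7] [ 0.607 -0.234  0.02 ] 0.029 [ 96. 102. 107.]
spacer_centre 0.56 [304.8, 164.1, 336.6, 198.1] [ 0.393 -0.034  0.028] 0.038 [16. 21. 23.]
top {'K': array([[463.90509643,   0.        , 322.02347254],
       [  0.        , 463.90509643, 195.24755903],
       [  0.        ,   0.        
[... 875 characters left out ...]
0. 128. 129.]
{'time': 0.4, 'qpos': array([ 1.11091783e+00,  2.20520679e-01,  1.52662103e+00, -9.53325183e-06,
        1.39472541e+00, -1.26119749e-01]), 'joint_velocities': array([ 0.00093778, -0.00218749, -0.00240713,  0.00092717,  0.00055635,
        0.00206804]), 'effort': array([-9.78950084e-04, -4.96153200e+01, -3.89096153e+01, -2.38120947e-04,
        4.07712971e-03, -1.10650407e-05]), 'tcp_pos': array([0.20472878, 0.5904292 , 0.23116068]), 'tool_rot': array([-5.21822773e-01, -3.09788050e+00,  4.17004840e-04]), 'wrist_force': array([ 1.0101165 , -0.78443458,  0.52783829]), 'moment': array([ 0.06997104,  0.03488247, -0.00884362]), 'finger_force': 0.0, 'finger_gap': 0.08589202831398225}
```

```bash
python3 - <<'E'
import cv2,numpy as np
t=cv2.imread("pics/top0.png")
f=lambda c,s:cv2.resize(c,s,interpolation=cv2.INTER_CUBIC)
a=f(t[110:260,250:330],(320,600)) ; b=f(t[150:260,340:420],(436,600))
cv2.imwrite("pics/c1.png",np.hstack([a,b]))
s=cv2.imread("pics/scene0.png");cv2.imwrite("pics/c2.png",f(s[140:290,200:400],(800,600)))
E
```

```text
(no output)
```

View pics/c1.png

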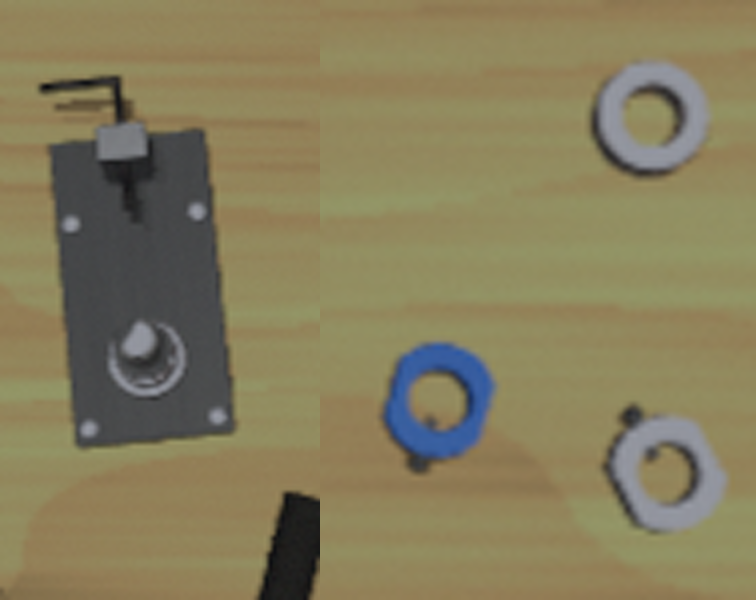

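View pics/c2.png

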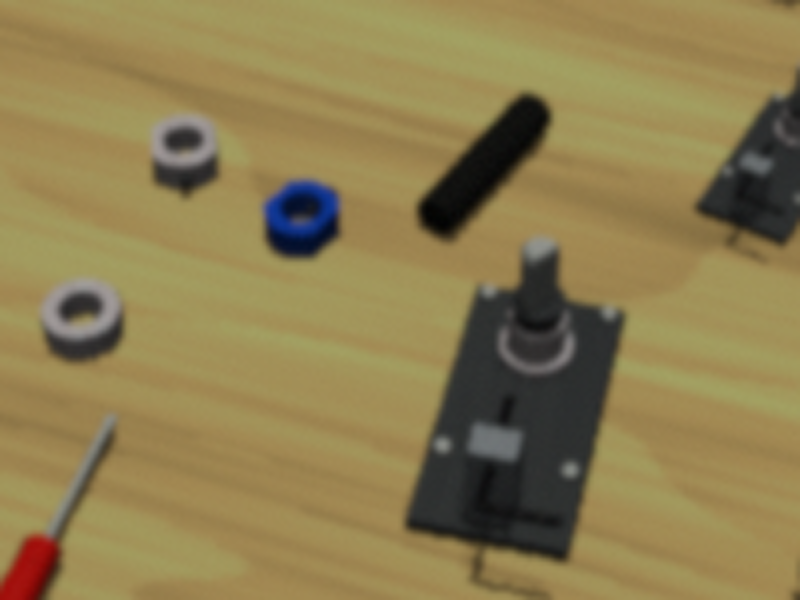

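View pics/top0.png

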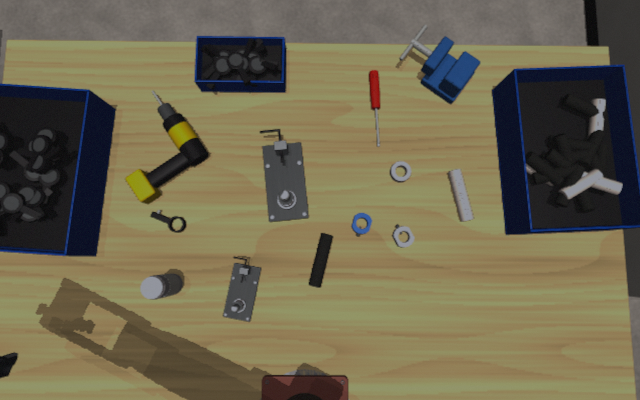

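```bash
cat > m.py <<'E'
from h import *
def grab(n):
    im,d=ctrl.camera(n);return im,d,cloud(n,d)
def near(P,c,r,z0,z1):
    return (np.hypot(P[...,0]-c[0],P[...,1]-c[1])<r)&(P[...,2]>z0)&(P[...,2]<z1)
E
python3 - <<'E'
from m import *
for n in("top","scene"):
    im,d,P=grab(n)
    m=near(P,(.575,.055),.16,.007,.017); q=P[m]
    r=cv2.minAreaRect(q[:,:2].astype(np.float32)*1000);print(n,"plate",m.sum(),r,np.median(q[:,2]))
    B=cv2.boxPoints(r);print(B.round(1).tolist())
    m=near(P,(.54,.05),.05,.106,.12);q=P[m]; print("spindle top",m.sum(),q.mean(0),q.min(0),q.max(0))
    m=near(P,(.54,.05),.05,.044,.05);q=P[m]; print("shell top",m.sum(),cv2.minEnclosingCircle(q[:,:2].astype(np.float32)*1000))
    m=near(P,(.65,.05),.06,.073,.083);q=P[m]; print("stand",m.sum(),q.mean(0))
    for nm,c in(("collar",(.44,-.24)),("spacer",(.6,-.237))):
        m=near(P,c,.045,.018,.032);q=P[m]
        print(nm,m.sum(),cv2.minEnclosingCircle(q[:,:2].astype(np.float32)*1000),q.mean(0),np.median(q[:,2]))
E
```

```text
top plate 2481 ((564.5425415039062, 37.661163330078125), (226.99168395996094, 214.520263671875), 62.50973892211914) 0.011844889126548797
[[417.0, -13.5], [607.2999877929688, -112.5], [712.0999755859375, 88.80000305175781], [521.7999877929688, 187.89999389648438]]
spindle top 60 [0.52479099 0.0483379  0.10944154] [0.51418963 0.03935019 0.10601841] [0.53703997 0.05770877 0.11387417]
shell top 18 ((525.5730590820312, 50.01502227783203), 18.516605377197266)
stand 113 [0.65105158 0.06429606 0.07752197]
collar 227 ((437.6875, -238.6664276123047), 27.01831817626953) [ 0.43640335 -0.23932666  0.02366303] 0.023749757515819203
spacer 237 ((600.5669555664062, -235.06637573242188), 26.173830032348633) [ 0.6000263  -0.23507615  0.02354226] 0.023426899130504664
scene plate 1786 ((553.6742553710938, 50.215126037597656), (253.25982666015625, 120.78695678710938), 13.561527252197266) 0.011427768725556564
[[416.3999938964844, 79.19999694824219], [444.70001220703125, -38.20000076293945], [690.9000244140625, 21.200000762939453], [662.5999755859375, 138.60000610351562]]
spindle top 45 [0.52939784 0.04925112 0.10878536] [0.51702982 0.03998225 0.10606147] [0.54004656 0.0595998  0.1140549 ]
shell top 46 ((529.9642333984375, 50.438987731933594), 19.23845863342285)
stand 111 [0.65345207 0.06495737 0.07710455]
collar 152 ((438.72216796875, -239.79066467285156), 28.0703125) [ 0.439946   -0.23860749  0.02258275] 0.02252492143854401
spacer 190 ((603.4923706054688, -236.07394409179688), 27.998781204223633) [ 0.60386457 -0.23418054  0.02283535] 0.02287470426245758
```

```bash
python3 - <<'E'
from m import *
out=[]
for n in("top","scene"):
    im,d,P=grab(n)
    s=[r for r in ctrl.silhouettes(n,"jig")]
    s=max(s,key=lambda r:r["pixels"].sum())["pixels"]
    m=cv2.dilate(s.astype(np.uint8),np.ones((3,3)))>0
    m&=near(P,(.575,.055),.16,.008,.018)&(im.max(-1)<110)
    q=P[m];r=cv2.minAreaRect(q[:,:2].astype(np.float32)*1000);print(n,m.sum(),r)
    c=proj(n,[.527,.049,.11])[0].round().astype(int);print(c)
    k=im[c[1]-18:c[1]+22,c[0]-20:c[0]+20];k=cv2.normalize(k,None,0,255,cv2.NORM_MINMAX)
    out.append(cv2.resize(k,(400,400),interpolation=cv2.INTER_NEAREST))
cv2.imwrite("pics/sp.png",np.hstack(out))
E
```

```text
top 2367 ((573.6172485351562, 56.154422760009766), (195.1192626953125, 99.0850601196289), 6.4473724365234375)
[285 194]
scene 1718 ((576.2833862304688, 55.9161262512207), (197.3933868408203, 100.07994842529297), 6.580873489379883)
[334 201]
```

View pics/sp.png

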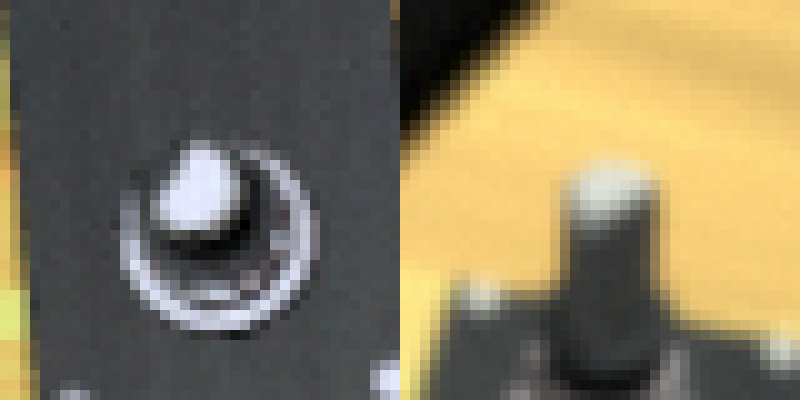

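The candidates are:
- **Collar:** the grey part with a screw and wrench flats at top (403,237) is the one I want. The blue look-alike at (362,224) and the plain ring, which is the spacer, at (401,172) are not.
- **Jig:** I choose the larger one at (286,180), not the smaller one at (242,292).

The close crops confirm both. They also show the spindle cut on its upper-left side, so the flat faces about 63° in world axes, roughly 1 rad anticlockwise of the key.

```bash
cat > go.py <<'E'
# usage: go.py x y z toolY_angle_deg -> remaining shift in tool axes (cm), yaw deg
import sys; from h import *
s=ctrl.state(); x=[float(a) for a in sys.argv[1:5]]
M=R.from_rotvec(s["tool_rot"]).as_matrix(); sh=M.T@(np.array(x[:3])-s["tcp_pos"])*100
ty=np.degrees(np.arctan2(M[1,1],M[0,1])); dy=(ty-x[3]+90)%180-90
print("shift",sh.round(2),"yaw",dy.round(2),"| toolY",ty.round(1),"tcp",s["tcp_pos"].round(4),"q6",s["qpos"][5].round(2),"F",s["wrist_force"].round(1),"gap",s["finger_gap"].round(4),"ff",np.round(s["finger_force"],1),"t",s["time"], "tilt",M[2,2].round(4))
E
python3 -m creep '[[-48.2,-40.5,0,8,0],[-48.2,-40.5,0,8,0],[-48.2,-40.5,0,8,0],[-48.2,-40.5,0,8,0],[-48.2,-40.5,0,8,0]]'; python3 go.py .528 .0505 .2 63
```

```text
time: 1.2
tcp_pos: [0.3335, 0.3742, 0.2315]
tool_rot: [0.736, 3.054, 0.001]
wrist_force: [1.3, -0.3, 0.4]
finger_gap: 0.0851
finger_force: 0.0Traceback (most recent call last):
  File "go.py", line 6, in <module>
    print("shift",sh.round(2),"yaw",dy.round(2),"| toolY",ty.round(1),"tcp",s["tcp_pos"].round(4),"q6",s["qpos"][5].round(2),"F",s["wrist_force"].round(1),"gap",s["finger_gap"].round(4),"ff",np.round(s["finger_force"],1),"t",s["time"], "tilt",M[2,2].round(4))
                                                                                                                                                                 ^^^^^^^^^^^^^^^^^^^^^
AttributeError: 'float' object has no attribute 'round'
```

```bash
sed -i 's/s\["finger_gap"\].round(4)/round(s["finger_gap"],4)/' go.py; python3 go.py .528 .0505 .2 63
```

```text
shift [-32.05 -19.97   3.15] yaw -0.09 | toolY 62.9 tcp [0.3335 0.3742 0.2315] q6 -0.41 F [ 1.3 -0.3  0.4] gap 0.0851 ff 0.0 t 1.2 tilt -1.0
```

```bash
python3 -m creep '[[-32,-20,2,0,0],[-32,-20,2,0,0],[-32,-20,2,0,0],[-32,-20,2,0,0],[-32,-20,2,0,0]]'>/dev/null; python3 go.py .528 .0505 .077 63
```

```text
shift [-10.85  -6.71  14.15] yaw -0.13 | toolY 62.9 tcp [0.4618 0.1597 0.2184] q6 -0.93 F [-0.1  0.4  0.5] gap 0.0853 ff 0.0 t 1.7 tilt -1.0
```

```bash
python3 -m creep '[[-10.8,-6.7,3,0,0],[-10.8,-6.7,3,0,0],[-10.8,-6.7,3,0,0],[-10.8,-6.7,3,0,0]]'>/dev/null; python3 go.py .528 .0505 .077 63
```

```text
shift [ 0.    0.16 10.99] yaw -0.38 | toolY 62.6 tcp [0.5274 0.0492 0.1869] q6 -1.15 F [-0.4 -0.3  1.1] gap 0.0856 ff 0.0 t 2.1 tilt -1.0
```

```bash
python3 -m creep '[[0,0.1,4,0,0],[0,0.1,8,0,0],[0,0.1,10.9,0,0],[0,0.1,10.9,0,0.3],[0,0.1,10.9,0,0.5]]'>/dev/null; python3 go.py .528 .0505 .077 63;  python3 -m creep '[[0,0,0,0,1],[0,0,0,0,1],[0,0,0,0,1],[0,0,0,0,1],[0,0,0,0,1]]'>/dev/null; python3 go.py .528 .0505 .077 63
```

```text
shift [-0.27 -0.28  0.26] yaw -0.08 | toolY 62.9 tcp [0.5269 0.0542 0.0796] q6 -1.14 F [0.5 0.1 1.4] gap 0.0595 ff 0.0 t 2.6 tilt -1.0
shift [-0.06  0.33  0.53] yaw -0.07 | toolY 62.9 tcp [0.526  0.0478 0.0823] q6 -1.15 F [-16.8 -24.1  20.4] gap 0.0167 ff 57.7 t 3.1 tilt -0.9999
```

```bash
python3 -m creep '[[0,-0.3,-0.3,0,1],[0,-0.3,-0.3,0,1]]'>/dev/null; python3 go.py .5263 .0478 .082 6.5
```

```text
shift [-0.04  0.03  0.05] yaw 56.36 | toolY 62.9 tcp [0.5258 0.0477 0.0825] q6 -1.15 F [  0.7 -11.4  -7. ] gap 0.0165 ff 61.3 t 3.3 tilt -1.0
```

```bash
python3 -m creep '[[0.05,-0.05,0,8.5,1],[0.1,0,0,17,1],[0.15,0.02,0,25.5,1],[0.2,0.05,0,34,1],[0.22,0.08,0,42.5,1]]'>/dev/null; python3 go.py .5263 .0478 .082 6.5
```

```text
shift [-0.18  0.2   0.05] yaw 13.54 | toolY 20.0 tcp [0.5238 0.0488 0.0825] q6 -0.4 F [ -1.4 -15.3  -5. ] gap 0.0165 ff 61.7 t 3.8 tilt -1.0
```

```bash
python3 -m creep '[[0,0,0,8,1],[0,0,0,13.5,1],[0,0,0,13.5,1],[0,0,0,13.5,1],[0,0,0,13.5,1]]'>/dev/null; python3 go.py .5263 .0478 .082 6.5;python3 - <<'E'
from m import *
out=[]
for n in("top","scene"):
    im,d,P=grab(n)
    c=proj(n,[.527,.049,.11])[0].round().astype(int)
    k=im[c[1]-50:c[1]+50,c[0]-50:c[0]+50]
    out.append(cv2.resize(k,(400,400),interpolation=cv2.INTER_CUBIC))
cv2.imwrite("pics/sp2.png",np.hstack(out))
E
```

```text
shift [-0.19  0.26  0.05] yaw 0.38 | toolY 6.9 tcp [0.5235 0.0494 0.0825] q6 -0.17 F [ -1.9 -12.9  -4.2] gap 0.0164 ff 62.4 t 4.3 tilt -1.0
```

View pics/sp2.png

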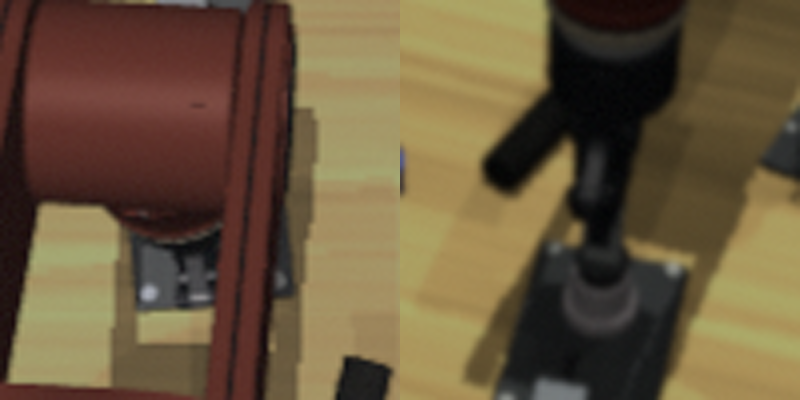

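The picture shows the fingers on the spindle, with the arm covering the top view. Next I open, rise and measure the flat and the collar.

```bash
python3 -m creep '[[0,0,0,0,0],[0,0,0,0,0],[0,0,0,0,0],[0,0,-5,0,0],[0,0,-10,0,0]]'>/dev/null; python3 -m creep '[[0,0,-3,8,0],[-2,-4,-3,16,0],[-6,-8,-3,24,0],[-10,-11,-3,33,0],[-14,-14,-3,41,0]]' >/dev/null; python3 go.py .4385 -.239 .12 -60
```

```text
shift [-9.71 10.75  9.31] yaw 25.65 | toolY -34.3 tcp [ 0.4044 -0.0981  0.2129] q6 0.17 F [-0.2 -1.2  0.4] gap 0.0851 ff 0.0 t 5.4 tilt -1.0
```

```bash
python3 - <<'E'
from m import *
out=[]
for n in("top","scene"):
    im,d,P=grab(n)
    for c3 in([.5275,.0502,.1],[.4385,-.239,.024]):
        c=proj(n,c3)[0].round().astype(int)
        k=im[c[1]-20:c[1]+20,c[0]-20:c[0]+20];k=cv2.normalize(k,None,0,255,cv2.NORM_MINMAX)
        out.append(cv2.resize(k,(290,290),interpolation=cv2.INTER_NEAREST))
    # dark protruding screw on z~12mm: rays to plane z=.012
    i=ctrl.camera_info(n);C=np.array(i["cam_to_world"])[:3,3]
    D=P-C;Q=C+D*((.012-C[2])/np.where(abs(D[...,2:])<1e-6,-1,D[...,2:]))
    r=np.hypot(Q[...,0]-.4385,Q[...,1]+.239);g=im.max(-1)
    for rr in(30,):
        a=np.arctan2(Q[...,1]+.239,Q[...,0]-.4385);m=(abs(r-.031)<.003)
        o=np.argsort(g[m])[:10];print(n,np.degrees(a[m][o]).round(),g[m][o])
cv2.imwrite("pics/l3.png",np.vstack([np.hstack(out[:2]),np.hstack(out[2:])]))
E
```

```text
top [ -52. -162.  -56.  -46. -164.  -43.  -53.  -60. -161.  -49.] [27 27 29 30 31 31 31 32 33 33]
scene [26. 32. 26. 21. 37. 31. 21. 49. 15. 63.] [32 35 37 38 43 44 46 49 50 52]
```

View pics/l3.png

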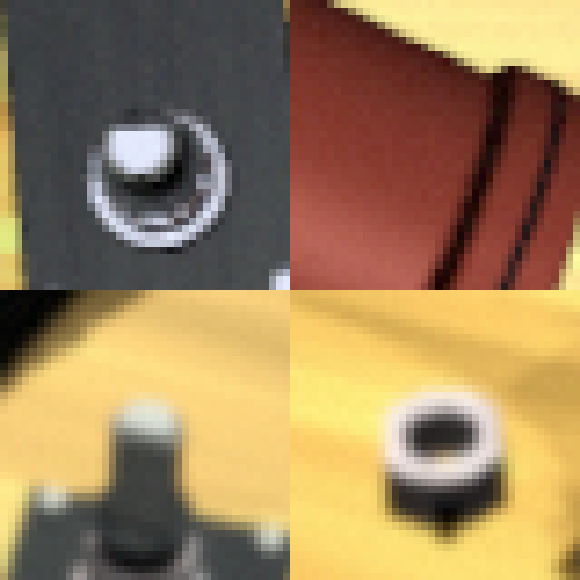

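The flat's edge at the top of the first panel is now level, so it faces the key. I'll measure the screw angle and collar fit from the initial top picture.

```bash
python3 - <<'E'
from m import *
for n in("top","scene"):
    im=cv2.imread(f"pics/{n}0.png");d=np.load(f"{n}0.npy");P=cloud(n,d)
    i=ctrl.camera_info(n);C=np.array(i["cam_to_world"])[:3,3]
    D=P-C;rp=lambda z:C+D*((z-C[2])/np.where(abs(D[...,2:])<1e-6,-1,D[...,2:]))
    Q=rp(.024);m=near(Q,(.4385,-.239),.034,.02,.03)&(im.min(-1)>110)&(np.ptp(im.astype(int),axis=-1)<25)
    print(n,m.sum(),"ring",cv2.minEnclosingCircle(Q[m][:,:2].astype(np.float32)*1000), Q[m].mean(0))
    c=np.array(cv2.minEnclosingCircle(Q[m][:,:2].astype(np.float32))[0])
    S=rp(.012);r=np.hypot(S[...,0]-c[0],S[...,1]-c[1]);a=np.degrees(np.arctan2(S[...,1]-c[1],S[...,0]-c[0]))
    k=(abs(r-.031)<.0035)&(abs(a-28)<45);w=np.clip(90-im.max(-1)[k].astype(float),0,None);print("screw ang",(a[k]*w).sum()/w.sum())
    # wrench flats
    q=(Q[m][:,:2]-c)*1000
    print([(t,round(float(np.ptp(q@[np.cos(np.radians(t)),np.sin(np.radians(t))])),1)) for t in range(90,160,6)])
E
```

```text
top 216 ring ((436.6556091308594, -238.53074645996094), 25.88124656677246) [ 0.43687212 -0.23862667  0.024     ]
screw ang 29.140591090761077
[(90, 49.2), (96, 49.0), (102, 48.2), (108, 46.9), (114, 45.1), (120, 43.7), (126, 45.6), (132, 47.0), (138, 48.4), (144, 49.8), (150, 50.7), (156, 51.0)]
scene 102 ring ((438.9412841796875, -239.3451690673828), 24.360998153686523) [ 0.43869583 -0.23816359  0.024     ]
screw ang 28.743643483081364
[(90, 47.2), (96, 46.1), (102, 45.2), (108, 44.0), (114, 42.2), (120, 42.0), (126, 41.8), (132, 43.0), (138, 44.6), (144, 45.7), (150, 46.5), (156, 47.1)]
```

```bash
python3 -m creep '[[-9.7,10.8,5,8,0],[-9.7,10.8,9,17,0],[-9.7,10.8,9,26,0],[-9.7,10.8,9,26,0],[-9.7,10.8,9,26,0]]' >/dev/null; python3 go.py .4378 -.239 .002 -60.5
```

```text
shift [-0.15 -0.05 11.8 ] yaw 0.3 | toolY -60.2 tcp [ 0.4397 -0.239   0.12  ] q6 0.39 F [-0.2 -0.2  0.2] gap 0.0858 ff 0.0 t 6.0 tilt -1.0
```

```bash
python3 -m creep '[[-0.15,-0.05,5,0,0],[-0.15,-0.05,9,0,0],[-0.15,-0.05,12,0,0],[-0.15,-0.05,12,0,0],[-0.15,-0.05,12,0,0.3]]' >/dev/null; python3 go.py .4378 -.239 .002 -60.5;python3 -m creep '[[0,0,0,0,1],[0,0,0,0,1],[0,0,0,0,1],[0,0,0,0,1],[0,0,0,0,1]]'>/dev/null;python3 go.py .4378 -.239 .002 -60.5
```

```text
shift [-0.18  0.01  0.12] yaw 0.47 | toolY -60.0 tcp [ 0.4393 -0.238   0.0032] q6 0.39 F [0.1 0.5 0.3] gap 0.0732 ff 0.0 t 6.5 tilt -1.0
shift [-0.2  -0.23  0.29] yaw 0.38 | toolY -60.1 tcp [ 0.4407 -0.2399  0.0049] q6 0.39 F [-1.   1.6  7.4] gap 0.0432 ff 61.7 t 7.0 tilt -1.0
```

```bash
python3 -m creep '[[0,0,-3,0,1],[0,0,-8,0,1],[0,0,-13,0,1],[0,0,-16,0,1],[0,0,-16,0,1]]' >/dev/null; python3 go.py .5285 .0502 .15 -83.5
```

```text
shift [ 22.01 -20.98   1.81] yaw 23.38 | toolY -60.1 tcp [ 0.442  -0.2412  0.1695] q6 0.39 F [ 0.3 -0.9  0.3] gap 0.0428 ff 61.4 t 7.5 tilt -0.9999
```

```bash
python3 -m creep '[[4,-4,0,8,1],[8,-7.6,0,16,1],[12,-11.4,0,23.4,1],[16,-15.2,0,23.4,1],[20,-19,0,23.4,1]]' >/dev/null; python3 go.py .529 .0505 .17 -83.5
```

```text
shift [ 3.05 -5.97 -0.82] yaw -0.1 | toolY -83.6 tcp [ 0.5054 -0.0122  0.1618] q6 1.28 F [ 1.8 -1.  -1.7] gap 0.0427 ff 61.3 t 8.0 tilt -1.0
```

```bash
python3 -m creep '[[3,-5,0,0,1],[3,-6,0,0,1],[3,-6,0,0,1],[3,-6,0,0,1]]' >/dev/null; python3 go.py .529 .0502 .17 -83.5
python3 - <<'E'
from m import *
out=[]
for n in("top","scene"):
    im,d,P=grab(n)
    c=proj(n,[.529,.05,.15])[0].round().astype(int)
    k=im[c[1]-40:c[1]+40,c[0]-40:c[0]+40]
    out.append(cv2.resize(k,(400,400),interpolation=cv2.INTER_CUBIC))
    m=near(P,(.529,.05),.06,.12,.19)&(im.min(-1)>80)&(np.ptp(im.astype(int),axis=-1)<25)
    print(n,m.sum(),P[m].min(0),P[m].max(0))
cv2.imwrite("pics/h4.png",np.hstack(out))
E
```

```text
shift [ 0.11 -0.09 -0.85] yaw 0.05 | toolY -83.4 tcp [0.528  0.0491 0.1615] q6 1.4 F [-0.1  0.4 -0.5] gap 0.0429 ff 61.4 t 8.4 tilt -1.0
top 41 [0.49959461 0.03872427 0.15716185] [0.50921276 0.0629733  0.18383572]
scene 5 [0.50068065 0.04305556 0.17735106] [0.50552947 0.05216008 0.18378315]
```

View pics/h4.png

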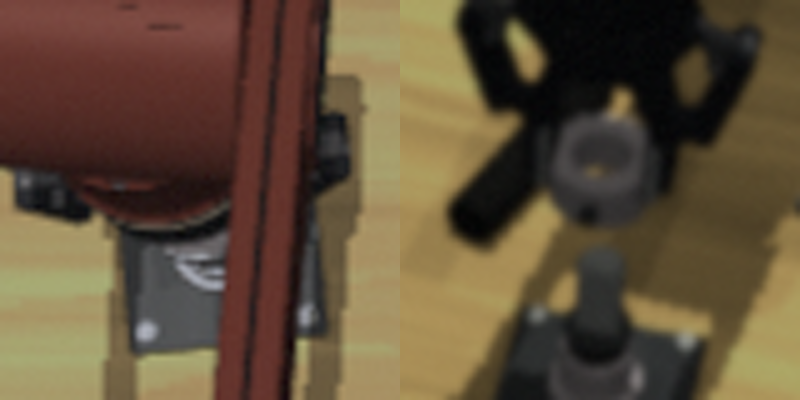

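```bash
python3 - <<'E'
from m import *
im,d,P=grab("scene")
m=near(P,(.526,.05),.036,.1775,.184)&(im.max(-1)>45); q=P[m];print(m.sum(),"top",q.min(0),q.max(0),cv2.minEnclosingCircle(q[:,:2].astype(np.float32)*1000))
m=near(P,(.526,.05),.034,.159,.175)&(P[...,0]>.535); q=P[m]
from scipy.optimize import least_squares
f=least_squares(lambda c:np.hypot(q[:,0]-c[0],q[:,1]-c[1])-.026,[.526,.05],loss="soft_l1",f_scale=.001);print(m.sum(),"wall fit",f.x,f.cost)
b=near(P,(.527,.05),.03,.07,.103); q=P[b]
f=least_squares(lambda c:np.hypot(q[:,0]-c[0],q[:,1]-c[1])-.012,[.527,.05],loss="soft_l1",f_scale=.001);print(b.sum(),"spindle fit(flat to cam)",f.x,q.max(0))
m=near(P,(.527,.05),.025,.044,.0495); q=P[m];print("shell",cv2.minEnclosingCircle(q[:,:2].astype(np.float32)*1000))
E
```

```text
173 top [0.49900024 0.02441013 0.17755896] [0.55385443 0.06963833 0.18326092] ((526.2969970703125, 49.57994842529297), 27.626869201660156)
99 wall fit [0.52641008 0.04732111] 0.00011808744639796172
85 spindle fit(flat to cam) [0.52284079 0.05059984] [0.53699183 0.06312327 0.10192712]
shell ((529.8549194335938, 51.21503829956055), 18.93866729736328)
```

```bash
python3 -m creep '[[0.3,-0.1,0,0,1],[0.3,-0.1,2.5,0,1],[0.3,-0.1,4.2,0,1],[0.3,-0.1,4.2,0,1]]' >/dev/null; python3 go.py .531 .0503 .1 -83.5;  python3 -m creep '[[0,0,0.2,0,1],[0,0,0.4,0,1],[0,0,0.6,0,1],[0,0,0.8,0,1],[0,0,0.8,0,1]]' >/dev/null; python3 go.py .531 .0503 .1 -83.5
```

```text
shift [ 0.17 -0.04  1.74] yaw -0.1 | toolY -83.6 tcp [0.5294 0.0497 0.1174] q6 1.4 F [ 0.6 -0.1 -1.6] gap 0.0426 ff 61.4 t 8.95 tilt -1.0
shift [-0.05  0.    1.21] yaw -0.02 | toolY -83.5 tcp [0.5315 0.0504 0.1121] q6 1.4 F [ 1.6 -0.4 -1.3] gap 0.0426 ff 61.4 t 9.45 tilt -1.0
```

```bash
python3 -m creep '[[0,0,0.2,0,1],[0,0,0.4,0,1],[0,0,0.6,0,1],[0,0,0.8,0,1],[0,0,0.8,0,1]]' >/dev/null; python3 go.py .531 .0503 .1 -83.5;  python3 -m creep '[[0,0,0.3,0,1],[0,0,0.6,0,1],[0,0,0.9,0,1],[0,0,1.2,0,1],[0,0,1.2,0,1]]' >/dev/null; python3 go.py .531 .0503 .064 -83.5
```

```text
shift [-0.02  0.01  0.36] yaw -0.02 | toolY -83.5 tcp [0.5312 0.0504 0.1036] q6 1.4 F [-0.1 -0.3 -1.7] gap 0.0429 ff 61.4 t 9.95 tilt -1.0
shift [0.   0.01 2.74] yaw -0.03 | toolY -83.5 tcp [0.531  0.0504 0.0914] q6 1.4 F [-0.4 -0.4 -1.3] gap 0.0426 ff 61.4 t 10.45 tilt -1.0
```

```bash
python3 -m creep '[[0,0,0.6,0,1],[0,0,1.2,0,1],[0,0,1.7,0,1],[0,0,2,0,1],[0,0,2,0,1]]' >/dev/null; python3 go.py .531 .0503 .061 -83.5;  python3 -m creep '[[0,0,0.3,0,1],[0,0,0.6,0,1],[0,0,0.9,0,1],[0,0,0.9,0,1],[0,0,0.9,0,1]]' >/dev/null; python3 go.py .531 .0503 .061 -83.5
```

```text
shift [-0.    0.01  1.03] yaw -0.03 | toolY -83.5 tcp [0.531  0.0504 0.0713] q6 1.4 F [ 0.   1.2 -0.5] gap 0.0427 ff 61.5 t 10.95 tilt -1.0
shift [-0.07 -0.    0.27] yaw -0.02 | toolY -83.5 tcp [0.5317 0.0503 0.0637] q6 1.4 F [-3.5  1.1  5.6] gap 0.0428 ff 62.2 t 11.45 tilt -1.0
```

```bash
python3 -m creep '[[0,0,0.2,0,1],[0,0,0.4,0,1],[0,0,0.4,0,1],[0,0,0.4,0,1]]' >/dev/null; python3 go.py .531 .0503 .061 -83.5
```

```text
shift [-0.08 -0.   -0.02] yaw -0.01 | toolY -83.5 tcp [0.5318 0.0504 0.0608] q6 1.4 F [-8.   0.7 13.8] gap 0.043 ff 63.2 t 11.85 tilt -1.0
```

```bash
python3 -m creep '[[-0.1,0,0.05,0,1],[-0.15,0,0.1,0,1],[-0.15,0,0.15,0,1],[-0.15,0,0.15,0,1],[-0.15,0,0.15,0,1]]' >/dev/null; python3 go.py .531 .0503 .061 -83.5
python3 - <<'E'
from m import *
im,d,P=grab("scene")
c=proj("scene",[.529,.05,.07])[0].round().astype(int)
k=im[c[1]-40:c[1]+40,c[0]-40:c[0]+40]
cv2.imwrite("pics/f5.png",cv2.resize(k,(500,500),interpolation=cv2.INTER_CUBIC))
E
```

```text
shift [-0.08 -0.   -0.02] yaw -0.01 | toolY -83.5 tcp [0.5318 0.0504 0.0608] q6 1.4 F [-6.9  0.9 19.1] gap 0.0426 ff 63.9 t 12.35 tilt -1.0
```

View pics/f5.png

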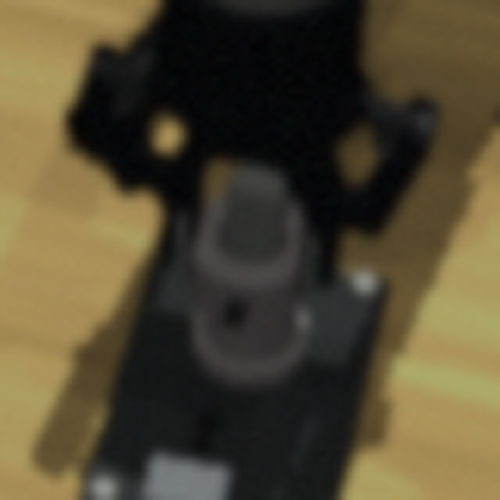

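The collar (centre about (248,270)) sits down on the shell. Its screw at (235,315) points at the key at (205,430). Force rose from 14 to 19 N with no further travel, so the washer is on its stop.

```bash
python3 -c "
from plant import ctrl
print(ctrl.close_job())"
```

```text
the job is handed in; nothing more can be done
None
```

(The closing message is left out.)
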